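# Lid the inlaid marble boxes

## Task

Close the four little marble boxes: put on each box the lid that has the same outline (round or square) and the same colour of inlay (blue or orange-red), so that every lid sits flat and fully home. Set the lids down, do not drop them; leave the boxes standing where they are, and do not disturb the steel tumbler and the chisel.

Things in the scene. Friction and masses are not known exactly. Their poses are not given: they have to be found in the camera images.
- lid_round_blue: loose round white marble lid, about 0.17 kg, with deep blue lapis round knob, petals and border line; lies knob up. Plate 76 mm in diameter; below it a round spigot 54 mm wide, 5 mm deep, foot bevelled to 47 mm. Origin: centre of spigot underside, z up. z 5-13 mm plate, 13-15 mm brass collar 21 mm across, 15-35 mm knob 18 mm across. Fits at any turn.
- box_round_blue: loose open round white marble box, about 0.28 kg, 76 mm in diameter, 38 mm high, wall and floor 6 mm, opening 63 mm across; deep blue lapis flower on its floor inside, line on the rim, leaves on the outer walls. Origin: centre of underside, z up. Its lid is fully home when the lid's origin is 33 mm above the box's.
- lid_round_red: loose round white marble lid, about 0.17 kg, with orange-red carnelian round knob, petals and border line; lies knob up. Plate 76 mm in diameter; below it a round spigot 54 mm wide, 5 mm deep, foot bevelled to 47 mm. Origin: centre of spigot underside, z up. z 5-13 mm plate, 13-15 mm brass collar 21 mm across, 15-35 mm knob 18 mm across. Fits at any turn.
- box_round_red: loose open round white marble box, about 0.28 kg, 76 mm in diameter, 38 mm high, wall and floor 6 mm, opening 63 mm across; orange-red carnelian flower on its floor inside, line on the rim, leaves on the outer walls. Origin: centre of underside, z up. Its lid is fully home when the lid's origin is 33 mm above the box's.
- lid_square_blue: loose square white marble lid, about 0.17 kg, with deep blue lapis round knob, petals and border line; lies knob up. Plate 76 x 76 mm; below it a square spigot 54 mm wide, 5 mm deep, foot bevelled to 47 mm. Origin: centre of spigot underside, z up. z 5-13 mm plate, 13-15 mm brass collar 21 mm across, 15-35 mm knob 18 mm across. Its x, y axes run along the sides; fits at any quarter turn.
- box_square_blue: loose open square white marble box, about 0.28 kg, 76 x 76 mm, 38 mm high, wall and floor 6 mm, opening 64 x 64 mm; deep blue lapis flower on its floor inside, line on the rim, leaves on the outer walls. Origin: centre of underside, z up, x, y axes along its sides. Its lid is fully home when the lid's origin is 33 mm above the box's.
- lid_square_red: loose square white marble lid, about 0.17 kg, with orange-red carnelian round knob, petals and border line; lies knob up. Plate 76 x 76 mm; below it a square spigot 54 mm wide, 5 mm deep, foot bevelled to 47 mm. Origin: centre of spigot underside, z up. z 5-13 mm plate, 13-15 mm brass collar 21 mm across, 15-35 mm knob 18 mm across. Its x, y axes run along the sides; fits at any quarter turn.
- box_square_red: loose open square white marble box, about 0.28 kg, 76 x 76 mm, 38 mm high, wall and floor 6 mm, opening 64 x 64 mm; orange-red carnelian flower on its floor inside, line on the rim, leaves on the outer walls. Origin: centre of underside, z up, x, y axes along its sides. Its lid is fully home when the lid's origin is 33 mm above the box's.
- tumbler: bystander: open steel drinking tumbler, 66 mm across at the rim, 85 mm tall, standing on the bench. Origin: centre of its underside.
- chisel: bystander: flat chisel lying on the bench, about 152 mm long and 20 mm high and wide, wooden handle to its -x, steel blade to +x. Origin: near the middle of its length, on the bench.

How it is judged:
By the outcome, as a careful person would: the job done as asked, in the order asked, and still so for the second after the job is handed in, with the robot touching nothing.
It also fails if it takes over 99 s, if anything falls off the work surface, if the arm or the gripper's body presses on something with over 40 N, if the wrist force passes 120 N, or if a joint passes its speed limit or range.

## Robot

A 6-joint arm with a two-finger parallel gripper is mounted at the origin on the work surface. World frame = base frame: x ahead of the robot, y to its left, z up, the work surface at z = 0. Lengths are in m, angles in rad, forces in N, time in s.
With the tool pointing down it reaches from about 0.3 to 0.825 m from the base axis. Payload 5.4 kg.
Tool frame: the origin (TCP) lies at the very end of the fingers, on their centre line; the grasp point (between the pads) lies 19 mm behind it; z points along the fingers, x is the direction in which the jaws open and shut, and the axes are right-handed (so a half turn about z gives the same grasp; the last joint's range is limited). The gripper opens to 92 mm and grips with 3 to 60 N. Pads are 20 mm wide; open, the fingers measure 128 mm over their backs; the gripper's body (75 mm by 189 mm) begins 69 mm behind the grasp point.
Start: joints at [1.071, 0.158, 1.597, -0, 1.386, -0.21], TCP at [0.164, 0.551, 0.215] pointing down, gripper open.
Joint ranges: [-2.91, 2.91], [-0.94, 2.29], [0.18, 2.7], [-1.29, 4.43], [0.17, 2.64], [-3, 3]. Speed limits (rad/s): [2.57, 2.57, 3.14, 3.14, 3.14, 3.14].

## Interface

Orientations are given as a rotation vector (axis times angle).
In Python, from workcell import bot gives the robot as it stands. Calls block until the motion is done:
- bot.goto(position, orientation): joint-space move of the TCP to a pose.
- bot.line_to(position, rot=None, max_speed=0.15): straight line of the TCP; rot=None keeps the orientation; max_speed is the mean speed in m/s.
- bot.set_joints(angles): joint-space move.
- bot.set_gripper(opening, newtons=None): opening from 0.0 (shut) to 1.0 (fully open); newtons is the grip in N (None keeps the last); returns when the fingers have stopped.
- bot.hold(seconds).
- bot.inverse_kinematics(position, orientation): joint angles nearest the present ones, or None.
- bot.read_camera(name): name is "scene" or "top" or "wrist"; returns a dict with "pixels" (384x512x3 uint8, blue, green, red), "fx", "fy", "cx", "cy" (pixels), "R" (3x3) and "t" (3): a world point X has camera coordinates R X + t. Camera axes: x right, y down, z forward; pixel columns grow to the right and rows downward; lengths in m; the calibration is good to about 2 mm. A picture is of the moment at which its call begins. There is no depth.
A pose or a line that the arm cannot do raises bot.MotionError and nothing moves.
- bot.job_done(): hands the job in, once; it reports no verdict.
Readings, each from a call of its own:
- bot.current_clock(): time.
- bot.current_joints(): joint angles.
- bot.current_joint_vel(): joint speeds.
- bot.current_effort(): joint torques, N m.
- bot.current_ee_pos(): TCP position.
- bot.current_tool_rot(): TCP orientation.
- bot.current_contact_force(): force on the tool from outside, world axes, zero at the start.
- bot.current_ft_torque(): the same for the moment, N m.
- bot.current_opening(): opening from 0.0 (shut) to 1.0 (fully open).
Only numpy, scipy, OpenCV 4.12 (cv2) and the standard library are available. Lean on these libraries where they do the work, as an engineer would, in place of code of your own. Each camera call takes 0.05 s, during which the arm holds its last target.

## Working session

There is one attempt and no reset: what is moved stays moved. The work goes in short steps, each a Python script; the robot and the scene stay as the last script left them, time stands still between calls to the robot, and variables do not carry over. Pictures are saved under pics/ and viewed, and the job is handed in when it is done.

```bash
ls; mkdir -p pics; python3 - <<'E'
from workcell import bot
import cv2
for n in("scene","top","wrist"):
    c=bot.read_camera(n); cv2.imwrite(f"pics/{n}0.png",c["pixels"]); print(n,c["fx"],c["cx"],c["cy"],c["R"],c["t"])
print(bot.current_clock(),bot.current_tool_rot())
E
```

```text
pics
scene 494.6250749187119 250.2408632497066 188.9430359291337 [[-0.79377983  0.60809905  0.01136343]
 [ 0.47785351  0.63510487 -0.60687546]
 [-0.37625736 -0.47629544 -0.7947157 ]] [ 0.43365325 -0.21084726  1.63824879]
top 416.96777488934345 264.4664605962186 183.3459103414603 [[ 0.02274572 -0.99959035  0.0173715 ]
 [-0.99408882 -0.02445882 -0.10577892]
 [ 0.10616047 -0.0148628  -0.99423792]] [-0.02997848  0.54625393  1.2188406 ]
wrist 306.774212132349 254.78154260435628 188.21345846001498 [[ 0.28449743  0.9586756  -0.00152225]
 [ 0.92071844 -0.27279015  0.2790396 ]
 [ 0.2670932  -0.08078761 -0.96027839]] [-0.57540968 -0.03016137  0.39065212]
0.15 [ 2.51848211e+00  1.87706510e+00 -2.00674033e-03]
```

View pics/scene0.png

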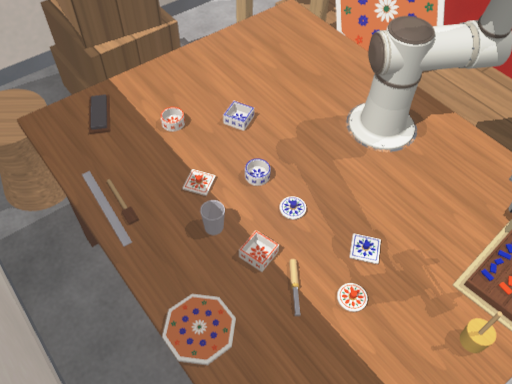

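View pics/top0.png

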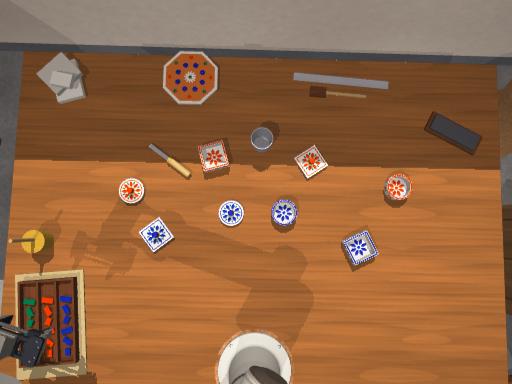

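View pics/wrist0.png

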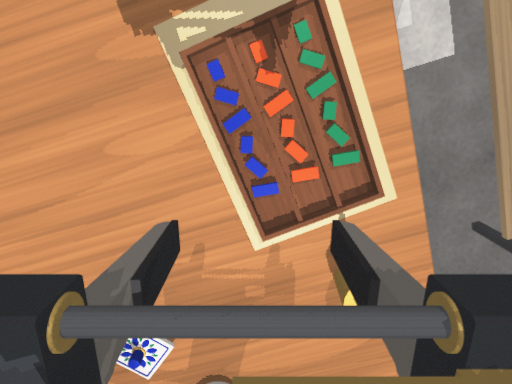

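```bash
cat >h.py <<'E'
import numpy as np,cv2
from workcell import bot
def ray(c,uv,z):
    R,t=np.array(c["R"]),np.array(c["t"]); C=-R.T@t
    uv=np.atleast_2d(np.asarray(uv,float))
    d=np.c_[(uv[:,0]-c["cx"])/c["fx"],(uv[:,1]-c["cy"])/c["fy"],np.ones(len(uv))]@R
    return C+d*((z-C[2])/d[:,2])[:,None]
def proj(c,X):
    p=np.atleast_2d(X)@np.array(c["R"]).T+np.array(c["t"])
    return np.c_[p[:,0]/p[:,2]*c["fx"]+c["cx"],p[:,1]/p[:,2]*c["fy"]+c["cy"]]
def white(im,s=90,v=120):
    h=cv2.cvtColor(im,cv2.COLOR_BGR2HSV); return ((h[...,1]<s)&(h[...,2]>v)).astype(np.uint8)*255
E
python3 - <<'E'
from h import *
c=bot.read_camera("top"); im=c["pixels"]
m=white(im); cs,_=cv2.findContours(m,cv2.RETR_EXTERNAL,cv2.CHAIN_APPROX_NONE)
for k in cs:
    x,y,w,h=cv2.boundingRect(k)
    if w<15 or w>50 or y<110 or y>280 or x<100 or x>420: continue
    hull=cv2.convexHull(k)
    for z in(.013,.038):
        P=ray(c,hull[:,0],z)[:,:2].astype(np.float32)*1000
        (cx,cy),(a,b),th=cv2.minAreaRect(P); 
        print((x,y,w,h),z,np.round([cx,cy,a,b,th],1), np.round(np.hypot(cx,cy)))
s=cv2.resize(im[100:290,100:420],None,fx=2.5,fy=2.5,interpolation=cv2.INTER_CUBIC);cv2.imwrite("pics/topz.png",s)
E
```

```text
(342, 230, 37, 36) 0.013 [ 362.9 -306.9   83.1   84.1   27.1] 475.0
(342, 230, 37, 36) 0.038 [ 363.9 -300.8   81.4   82.4   27.1] 472.0
(139, 217, 35, 36) 0.013 [388.8 303.1  76.3  77.9  38.5] 493.0
(139, 217, 35, 36) 0.038 [389.3 297.1  74.8  76.4  38.5] 490.0
(219, 200, 25, 26) 0.013 [458.1  81.3  75.1  72.1   1.6] 465.0
(219, 200, 25, 26) 0.038 [457.2  79.7  73.6  70.7   1.6] 464.0
(272, 199, 25, 26) 0.013 [464.8 -78.1  75.3  72.5   1.2] 471.0
(272, 199, 25, 26) 0.038 [463.8 -76.5  73.8  71.    1.2] 470.0
(119, 178, 25, 26) 0.013 [517.3 383.9  75.7  71.9   3.1] 644.0
(119, 178, 25, 26) 0.038 [515.2 376.3  74.2  70.4   3.1] 638.0
(384, 176, 27, 24) 0.013 [ 545.9 -421.3   68.6   81.3    7.1] 690.0
(384, 176, 27, 24) 0.038 [ 543.2 -412.8   67.2   79.7    7.1] 682.0
(294, 144, 34, 35) 0.013 [ 619.9 -156.1   77.3   77.9   34.2] 639.0
(294, 144, 34, 35) 0.038 [ 615.8 -152.9   75.8   76.3   34.2] 634.0
(149, 144, 20, 16) 0.013 [637.9 308.7  69.   10.9  54.6] 709.0
(149, 144, 20, 16) 0.038 [633.4 302.6  67.6  10.7  54.6] 702.0
(200, 143, 26, 26) 0.013 [630.9 142.2  66.3  65.9  16.6] 647.0
(200, 143, 26, 26) 0.038 [626.6 139.4  64.9  64.6  16.6] 642.0
(251, 133, 22, 17) 0.013 [677.2  -4.   66.2  47.1  85.7] 677.0
(251, 133, 22, 17) 0.038 [672.   -3.9  64.9  46.2  85.7] 672.0
```

View pics/topz.png

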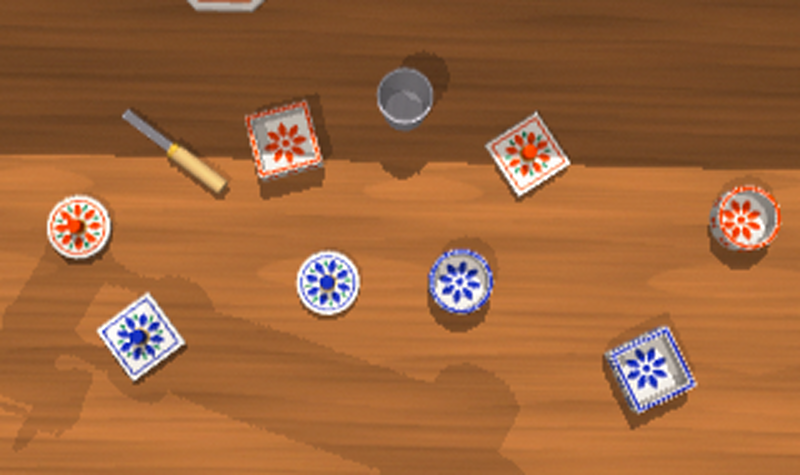

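```bash
cat >>h.py <<'E'
from scipy.spatial.transform import Rotation as Ro
def down(yaw): # tool z down, tool x along yaw
    c,s=np.cos(yaw),np.sin(yaw)
    return Ro.from_matrix(np.array([[c,s,0],[s,-c,0],[0,0,-1]])).as_rotvec()
OBJ=dict(lrb=(.458,.081),brb=(.464,-.0765),lsb=(.389,.303),bsb=(.364,-.301),lsr=(.620,-.156),bsr=(.627,.139),lrr=(.517,.384),brr=(.543,-.413))
E
python3 - <<'E'
from h import *
c=bot.read_camera("wrist");R,t=np.array(c["R"]),np.array(c["t"])
T=Ro.from_rotvec(bot.current_tool_rot()).as_matrix();p=bot.current_ee_pos()
C=-R.T@t
print("yaw",np.arctan2(T[1,0],T[0,0]),"cam in tool",T.T@(C-p)); print(T.T@R.T)
print(bot.current_joints())
for h in(.2,.25,.3):
  # center pixel ground at z=.02 for tcp height h, in tool frame
  d=T.T@R.T[:,2]; o=T.T@(C-p); k=(h-.02-o[2])/d[2]; print(h,o+d*k)
from itertools import product
for n,(x,y) in OBJ.items():
  for yaw in np.arange(-3,3.2,.5):
    q=bot.inverse_kinematics([x,y,.03],down(yaw)); 
    if q is not None and abs(yaw)<.3: print(n,yaw,np.round(q,2))
E
```

```text
yaw 1.2810446054568883 cam in tool [ 0.00112686 -0.08074882 -0.16877627]
[[ 9.99999180e-01  1.26731058e-03  1.82683560e-04]
 [-1.26789598e-03  9.60196695e-01  2.79321856e-01]
 [ 1.78575392e-04 -2.79321858e-01  9.60197515e-01]]
[ 1.07093793e+00  1.58701447e-01  1.59756047e+00  8.78330636e-06
  1.38617643e+00 -2.10108212e-01]
0.2 [0.00119321 0.02071034 0.18      ]
0.25 [0.00120273 0.03525536 0.23      ]
0.3 [0.00121224 0.04980038 0.28      ]
lrb 0.0 [-0.09  0.12  2.04 -0.    0.98 -0.09]
brb 0.0 [-0.42  0.13  2.03 -0.    0.98 -0.42]
lsb 0.0 [ 0.42  0.18  1.97 -0.    0.99  0.42]
bsb 0.0 [-0.95  0.13  2.03 -0.    0.98 -0.95]
lsr 0.0 [-0.44  0.51  1.54 -0.    1.09 -0.44]
bsr 0.0 [ 0.03  0.52  1.53 -0.    1.09  0.03]
lrr 0.0 [ 0.45  0.52  1.52 -0.    1.1   0.45]
brr 0.0 [-0.83  0.61  1.4  -0.    1.14 -0.83]
```

```bash
python3 - <<'E'
from h import *
import pickle
out={}
for n in "lrr lsb bsr lrb brb lsr brr bsb".split():
    x,y=OBJ[n]
    bot.goto([x,y,.2],down(np.arctan2(y,x)))
    c=bot.read_camera("wrist"); out[n]=c
    print(n,bot.current_clock(),proj(c,[x,y,.013]).round(0))
pickle.dump(out,open("looks.pkl","wb"))
ims=[cv2.resize(out[n]["pixels"][40:320,100:400],(200,187)) for n in out]
cv2.imwrite("pics/looks.png",np.vstack([np.hstack(ims[:4]),np.hstack(ims[4:])]))
E
```

```text
lrr 1.75 [[255. 171.]]
lsb 2.4583 [[254. 170.]]
bsr 3.625 [[256. 171.]]
lrb 4.4167 [[255. 170.]]
brb 5.1417 [[256. 170.]]
lsr 5.925 [[257. 171.]]
brr 7.0167 [[257. 170.]]
bsb 7.9167 [[255. 169.]]
```

View pics/looks.png

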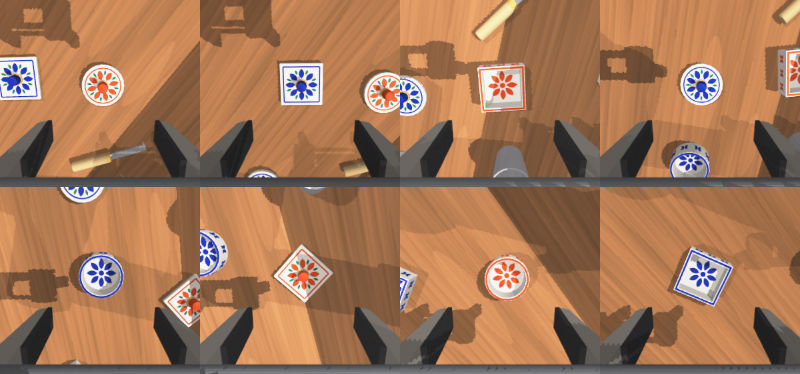

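```bash
python3 - <<'E'
import pickle,cv2,numpy as np
o=pickle.load(open("looks.pkl","rb"))
ims=[cv2.resize(o[n]["pixels"][125:220,205:305],(400,285*4//3-80),interpolation=cv2.INTER_CUBIC)[:, :] for n in ("lrr","lsb","bsr","lsr")]
ims=[cv2.resize(o[n]["pixels"][125:220,205:305],(266,252),interpolation=cv2.INTER_CUBIC) for n in ("lrr","lsb","bsr","bsb","brb","brr")]
cv2.imwrite("pics/z.png",np.vstack([np.hstack(ims[:3]),np.hstack(ims[3:])]))
E
```

```text
(no output)
```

View pics/z.png

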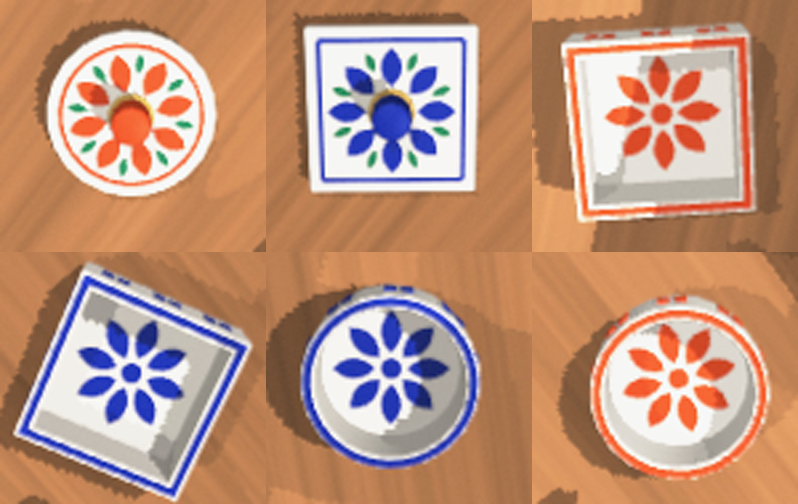

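```bash
cat >>h.py <<'E'
def colmask(im,col):
    b,g,r=[im[...,i].astype(int) for i in range(3)]
    return ((b-r>35)&(b-g>35) if col=="b" else (r-g>85)&(g-b<45)).astype(np.uint8)*255
def measure(c,n,z,near,S=4):
    """border line of object n at height z -> x,y,size,yaw"""
    u,v=proj(c,[*near,z])[0]; u0,v0=int(u)-60,int(v)-60
    im=cv2.resize(c["pixels"][v0:v0+120,u0:u0+120],None,fx=S,fy=S,interpolation=cv2.INTER_CUBIC)
    m=colmask(im,n[2]); k,lab,st,_=cv2.connectedComponentsWithStats(m)
    i=1+np.argmax(st[1:,2]*st[1:,3]); 
    h=cv2.convexHull(cv2.findNonZero((lab==i).astype(np.uint8)))[:,0]
    P=ray(c,(h+.5)/S-.5+[u0,v0],z)[:,:2]
    Q=(P*1000).astype(np.float32)
    (cx,cy),wh,th=cv2.minAreaRect(Q)
    if n[1]=="r":
        # algebraic circle through evenly resampled hull
        A=np.c_[P*2,np.ones(len(P))]; s=np.linalg.lstsq(A,(P**2).sum(1),rcond=None)[0]
        r=np.sqrt(s[2]+s[0]**2+s[1]**2); return s[0],s[1],2*r*1000,np.round(wh,1),0.
    return cx/1000,cy/1000,wh[0],np.round(wh,1),np.deg2rad(th)
E
python3 - <<'E'
from h import *
import pickle,json
o=pickle.load(open("looks.pkl","rb")); M={}
for n,c in o.items():
    r=measure(c,n,.038 if n[0]=="b" else .013,OBJ[n]); M[n]=[float(r[0]),float(r[1]),float(r[4])]
    print(n,np.round(r[:3],4),r[3],round(np.rad2deg(r[4]),1),OBJ[n])
json.dump(M,open("M.json","w"))
E
```

```text
lrr [ 0.514   0.3859 64.7577] [64.4 64.4] 0.0 (0.517, 0.384)
lsb [ 0.3848  0.305  66.5597] [66.6 66.6] 38.5 (0.389, 0.303)
bsr [ 0.6312  0.1431 57.1967] [57.2 73.3] 16.1 (0.627, 0.139)
lrb [ 0.4543  0.0837 65.6432] [65.4 65.4] 0.0 (0.458, 0.081)
brb [ 0.4589 -0.0752 73.2831] [73. 73.] 0.0 (0.464, -0.0765)
lsr [ 0.617  -0.1557 65.6358] [65.6 66. ] 34.2 (0.62, -0.156)
brr [ 0.544  -0.4196 69.3811] [70.7 51.8] 0.0 (0.543, -0.413)
bsb [ 0.3603 -0.3025 74.0255] [74.  73.7] 26.6 (0.364, -0.301)
```

```bash
python3 - <<'E'
from h import *
import pickle
o=pickle.load(open("looks.pkl","rb"));L=[]
for n in("bsr","brr"):
    c=o[n]; im=cv2.resize(c["pixels"][120:220,205:305],None,fx=4,fy=4,interpolation=cv2.INTER_CUBIC)
    L.append(colmask(im,"r"))
    for p in [(100,100)]: pass
cv2.imwrite("pics/m.png",np.hstack(L))
im=o["bsr"]["pixels"]; print(im[170,205:300:3][-12:].tolist()); print(im[150,200:230].tolist())
E
```

```text
[[115, 133, 221], [100, 120, 221], [157, 173, 225], [219, 225, 230], [219, 225, 230], [181, 191, 197], [143, 160, 224], [113, 138, 223], [62, 88, 125], [65, 94, 135], [61, 91, 130], [70, 109, 157]]
[[82, 124, 184], [82, 125, 183], [71, 110, 160], [70, 106, 151], [73, 108, 155], [71, 106, 155], [69, 105, 153], [71, 106, 154], [71, 106, 152], [70, 105, 151], [70, 104, 151], [72, 107, 153], [72, 105, 153], [71, 106, 153], [69, 104, 151], [71, 105, 152], [92, 123, 163], [215, 226, 238], [148, 174, 247], [57, 113, 247], [58, 114, 247], [228, 239, 247], [239, 243, 246], [223, 230, 234], [215, 223, 227], [234, 239, 242], [245, 246, 247], [246, 247, 247], [246, 247, 247], [246, 247, 247]]
```

View pics/m.png

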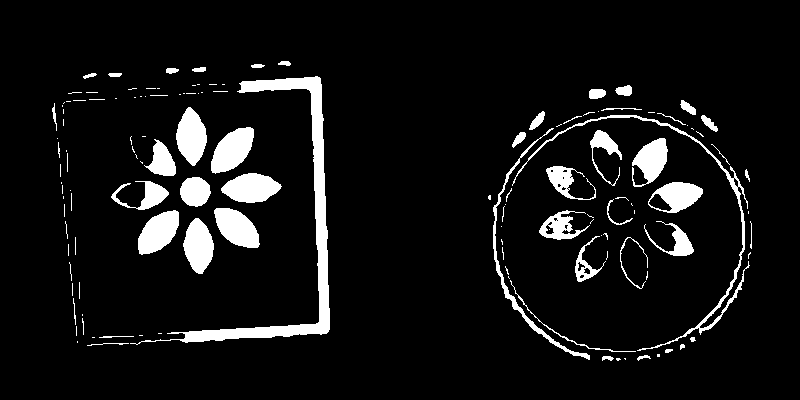

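```bash
sed -i 's/(g-b<45)/(g-b<80)/; s/    m=colmask(im,n\[2\]); k/    m=cv2.morphologyEx(colmask(im,n[2]),cv2.MORPH_CLOSE,np.ones((3,3),np.uint8)); k/' h.py
python3 - <<'E'
from h import *
import pickle,json
o=pickle.load(open("looks.pkl","rb")); M={}
for n,c in o.items():
    r=measure(c,n,.038 if n[0]=="b" else .013,OBJ[n]); M[n]=[float(r[0]),float(r[1]),float(r[4])]
    print(n,np.round(r[:3],4),r[3],round(np.rad2deg(r[4]),1),OBJ[n])
json.dump(M,open("M.json","w"))
E
```

```text
lrr [ 0.514   0.3859 64.7577] [64.4 64.4] 0.0 (0.517, 0.384)
lsb [ 0.3848  0.305  66.5597] [66.6 66.6] 38.5 (0.389, 0.303)
bsr [ 0.6236  0.1408 73.0449] [73.  73.2] 16.4 (0.627, 0.139)
lrb [ 0.4543  0.0837 65.6432] [65.4 65.4] 0.0 (0.458, 0.081)
brb [ 0.4589 -0.0752 73.2831] [73. 73.] 0.0 (0.464, -0.0765)
lsr [ 0.617  -0.1557 65.6358] [65.6 66. ] 34.2 (0.62, -0.156)
brr [ 0.5426 -0.4191 73.2413] [73.4 72.1] 0.0 (0.543, -0.413)
bsb [ 0.3603 -0.3025 74.0255] [74.  73.7] 26.6 (0.364, -0.301)
```

```bash
python3 - <<'E'
from h import *
n="bsb";x,y=.3603,-.3025
for d in(-1.5,1.5):
    yaw=np.arctan2(y,x)+d
    bot.goto([x,y,.2],down(yaw)); p=bot.current_ee_pos()
    c=bot.read_camera("wrist");r=measure(c,n,.038,(x,y)); print(d,np.round(r[:3],4),r[3],np.rad2deg(r[4]),bot.current_clock(),p)
c=bot.read_camera("top");r=measure(c,n,.038,(x,y));print(r)
c=bot.read_camera("scene");r=measure(c,n,.038,(x,y));print(r)
E
```

```text
-1.5 [ 0.3602 -0.3026 73.5219] [73.5 73.8] 26.75533103942871 9.3083 [ 0.36057709 -0.30272265  0.20000858]
1.5 [ 0.3601 -0.3024 73.8029] [73.8 73.8] 26.683366775512695 11.8917 [ 0.36027336 -0.30249801  0.19999925]
(0.36040548706054687, -0.295488037109375, 80.03499603271484, array([80. , 62.1]), np.float64(0.5322601744115636))
(0.36229278564453127, -0.30511767578125, 73.96275329589844, array([74., 75.]), np.float64(0.47637144195981057))
```

```bash
cat >>h.py <<'E'
import json
def transfer(l,b,yaw1=None,zc=.13):
    M=json.load(open("M.json")); L,B=M[l],M[b]
    yaw1=np.arctan2(L[1],L[0]) if yaw1 is None else yaw1
    if l[1]=="r": yaw2=np.arctan2(B[1],B[0])
    else:
        rel=yaw1-L[2]; base=np.arctan2(B[1],B[0])
        yaw2=min((B[2]+rel+k*np.pi/2 for k in range(-6,7)),key=lambda a:abs(a-base))
    zg=.0175
    bot.set_gripper(.42,30) if False else None
    bot.goto([L[0],L[1],.10],down(yaw1)); bot.set_gripper(.45,25)
    bot.line_to([L[0],L[1],zg],max_speed=.12)
    bot.set_gripper(0.0,25); print("grip",bot.current_opening(),bot.current_contact_force().round(2) if hasattr(bot.current_contact_force(),'round') else bot.current_contact_force())
    bot.line_to([L[0],L[1],zc],max_speed=.15)
    bot.hold(.15); print("lift",bot.current_opening(),np.round(bot.current_contact_force(),2))
    bot.goto([B[0],B[1],zc],down(yaw2))
    bot.line_to([B[0],B[1],.033+zg+.008],max_speed=.12)
    bot.hold(.2); f0=np.array(bot.current_contact_force()); z=.033+zg+.008
    while z>zg+.033-.0015:
        z-=.0015 if z>zg+.033+.003 else .0004
        bot.line_to([B[0],B[1],z],max_speed=.03)
        f=np.array(bot.current_contact_force())-f0
        if abs(f[2])>1.5 : break
    print("set z-home",round((z-zg-.033)*1000,2),"df",f.round(2),bot.current_clock())
    bot.set_gripper(.32); bot.hold(.1)
    bot.line_to([B[0],B[1],.11],max_speed=.15)
    print("f free",np.round(bot.current_contact_force(),2),bot.current_clock())
E
python3 - <<'E'
from h import *
transfer("lrb","brb")
x,y=json.load(open("M.json"))["brb"][:2]
bot.line_to([x,y,.2],max_speed=.2)
c=bot.read_camera("wrist");print(measure(c,"lrb",.046,(x,y)),(x,y));cv2.imwrite("pics/p1.png",c["pixels"])
E
```

```text
grip 0.18451603305705752 [-0.21  0.49  3.15]
lift 0.18339553788217064 [-0.29  0.55 -1.6 ]
set z-home 1.2 df [-0.65 -0.1  -1.54] 19.8833
f free [0.76 0.95 0.31] 20.9083
(np.float64(0.4571220663520223), np.float64(-0.07512156929531802), np.float64(65.5726620289579), array([65.4, 65.4]), 0.0) (0.4588877144571188, -0.07517052002232658)
```

View pics/p1.png

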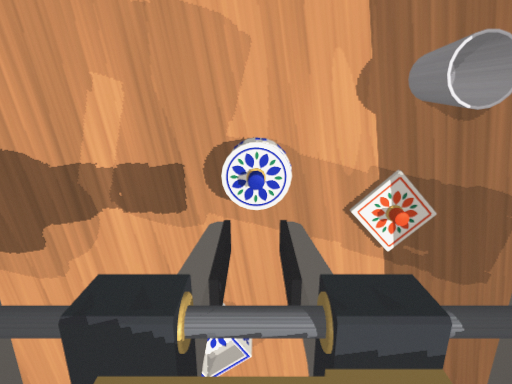

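```bash
sed -i 's/zg=.0175/zg=.018/; s/        f=np.array/        bot.hold(.06); f=np.array/; s/if abs(f\[2\])>1.5/if f[2]>1.2/' h.py
python3 - <<'E'
from h import *
transfer("lsr","bsr")
x,y=json.load(open("M.json"))["bsr"][:2]
bot.line_to([x,y,.2],max_speed=.2)
c=bot.read_camera("wrist");print(measure(c,"lsr",.046,(x,y)),(x,y));cv2.imwrite("pics/p2.png",c["pixels"])
E
```

```text
grip 0.18793480348279806 [-0.28 -0.33  1.3 ]
lift 0.1824814024730696 [ 0.33 -0.2  -1.74]
set z-home 3.5 df [-0.07  0.94  1.27] 28.15
f free [-0.35  0.22 -0.44] 29.15
(0.6216871948242187, 0.14163821411132813, 65.38275146484375, array([65.4, 65.8]), np.float64(0.2855779209346263)) (0.6236170654296875, 0.14084796142578124)
```

View pics/p2.png

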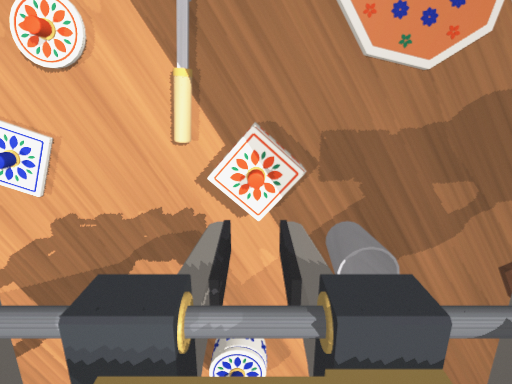

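```bash
python3 - <<'E'
s=open("h.py").read()
s=s.replace("bot.hold(.06); f=np.array(bot.current_contact_force())-f0","f=fm()-f0").replace("f0=np.array(bot.current_contact_force())","f0=fm()")
s=s.replace("if f[2]>1.2 : break","if f[2]>(1.2 if z<zg+.033+.001 else 5) : break")
s=s.replace("def transfer","def fm():\n    L=[]\n    for _ in range(4): bot.hold(.03); L.append(bot.current_contact_force())\n    return np.mean(L,0)\ndef transfer")
open("h.py","w").write(s)
E
grep -n "f\[2\]\|fm()" h.py
python3 - <<'E'
from h import *
transfer("lsb","bsb")
x,y=json.load(open("M.json"))["bsb"][:2]
bot.line_to([x,y,.2],max_speed=.2)
c=bot.read_camera("wrist");print(measure(c,"lsb",.046,(x,y)),(x,y));cv2.imwrite("pics/p3.png",c["pixels"])
E
```

```text
37:def fm():
57:    bot.hold(.2); f0=fm(); z=.033+zg+.008
61:        f=fm()-f0
62:        if f[2]>(1.2 if z<zg+.033+.001 else 5) : break
grip 0.19100232681249582 [-0.98 -0.86  4.68]
lift 0.18658727274141196 [-0.26 -0.   -2.14]
set z-home 0.4 df [0.14 0.62 1.27] 40.05
f free [-0.12  0.64  0.87] 41.075
(0.35698614501953124, -0.30187774658203126, 66.162353515625, array([66.2, 66.5]), np.float64(0.4636741556725853)) (0.3602523193359375, -0.3025328369140625)
```

View pics/p3.png

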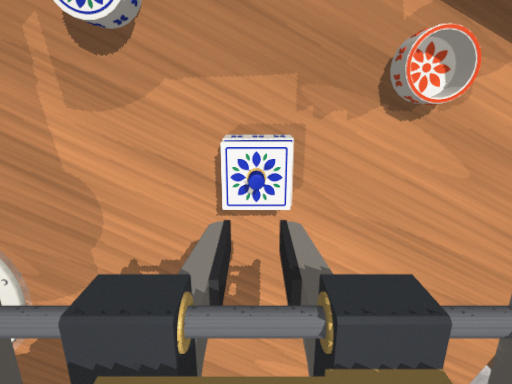

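```bash
python3 - <<'E'
from h import *
M=json.load(open("M.json"));x,y=M["brr"][:2];M["brr"][0]+=.0018;M["brr"][1]-=.0005;json.dump(M,open("M.json","w"))
transfer("lrr","brr")
bot.line_to([x,y,.2],max_speed=.2)
c=bot.read_camera("wrist");print(measure(c,"lrr",.046,(x,y)),(x,y));cv2.imwrite("pics/p4.png",c["pixels"])
c=bot.read_camera("top");cv2.imwrite("pics/t4.png",cv2.resize(c["pixels"][100:290,100:440],None,fx=2.3,fy=2.3,interpolation=cv2.INTER_CUBIC))
c=bot.read_camera("scene");cv2.imwrite("pics/s4.png",cv2.resize(c["pixels"][80:330,130:400],None,fx=2.3,fy=2.3,interpolation=cv2.INTER_CUBIC))
E
```

```text
grip 0.18451730174320613 [-1.38  0.18  3.5 ]
lift 0.18408679687456997 [-0.18  0.25 -1.88]
set z-home 0.4 df [-0.28  0.77  2.19] 53.9833
f free [-0.59  0.37 -0.22] 55.0083
(np.float64(0.5418072729489142), np.float64(-0.4195640437736138), np.float64(64.55051114434252), array([64.4, 64.4]), 0.0) (0.5426272820192087, -0.41914959724019774)
```

View pics/s4.png

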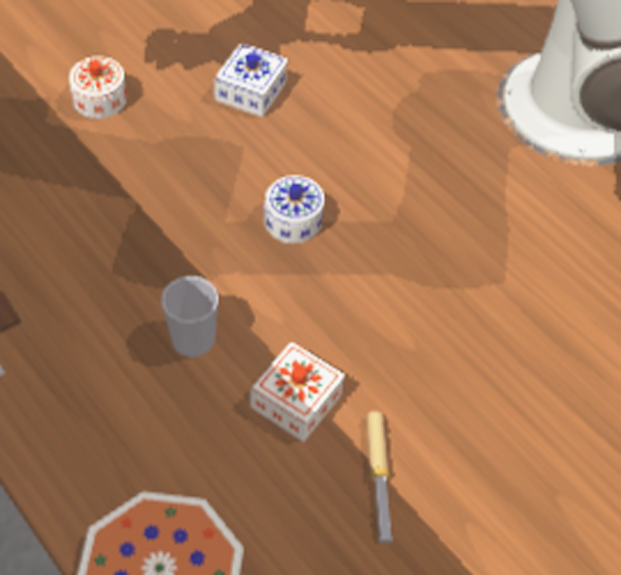

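View pics/t4.png

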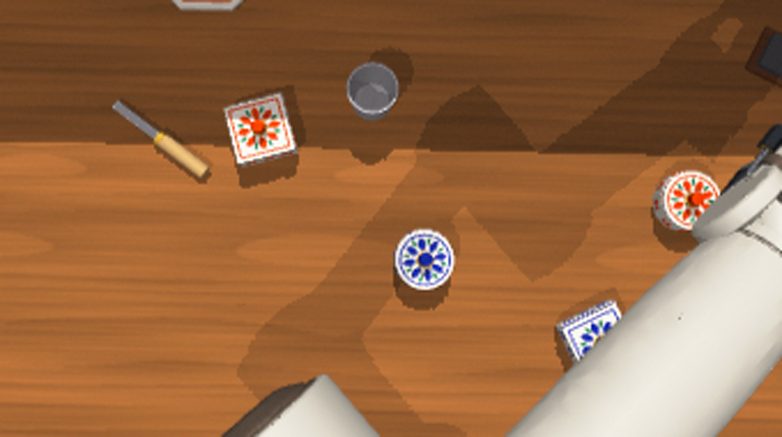

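View pics/p4.png

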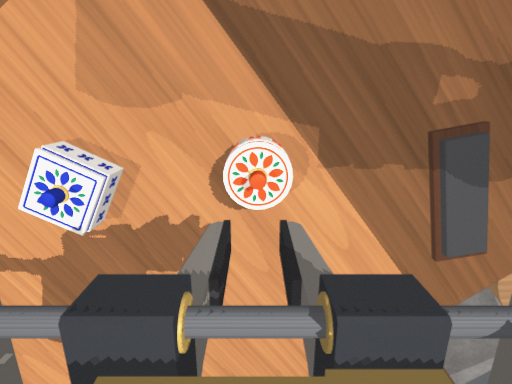

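```bash
python3 - <<'E'
from h import *
c=bot.read_camera("scene")
W=dict(lrb=(.4571,-.0751),lsr=(.6217,.1416),lsb=(.3570,-.3019),lrr=(.5418,-.4196))
for n,w in W.items():
    for z in(.046,.051):
        try:r=measure(c,n,z,w,6);print(n,z,np.round(np.array(r[:2])-w,4)*1000,r[3])
        except Exception as e: print(n,e)
E
```

```text
lrb 0.046 [ -6.5 -18.7] [36.  38.8]
lrb 0.051 [ -3.8 -15.4] [35.8 38.6]
lsr 0.046 [ -6.1 -14.4] [32.5 31. ]
lsr 0.051 [ -4.1 -12.1] [32.3 30.9]
lsb 0.046 [ 91.8 206.8] [36.  38.8]
lsb 0.051 [ 94.6 210.1] [35.8 38.6]
lrr 0.046 [ -4.9 -17.7] [33.8 29.5]
lrr 0.051 [ -2.6 -12.9] [33.7 29.4]
```

```bash
python3 - <<'E'
from h import *
I=[cv2.imread("pics/p4.png")[130:245,10:130]]
for (x,y),(dx,dy) in [((.4571,-.0751),(.0,-.13)),((.6217,.1416),(-.13,-.03)),((.357,-.302),(.13,.0)),((.5418,-.4196),(-.0,.13))]:
    bot.goto([x+dx,y+dy,.16],down(np.arctan2(y+dy,x+dx)))
    c=bot.read_camera("wrist");u,v=proj(c,[x,y,.03])[0].astype(int);print(u,v)
    a,b=max(0,min(v-60,264)),max(0,min(u-60,392)); I.append(c["pixels"][a:a+120,b:b+120])
print(bot.current_clock())
cv2.imwrite("pics/o.png",np.hstack([cv2.resize(i,(160*1,160),interpolation=cv2.INTER_CUBIC) for i in I]))
c=bot.read_camera("scene");cv2.imwrite("pics/s5.png",np.hstack([cv2.resize(c["pixels"][v-22:v+22,u-22:u+22],(200,200),interpolation=cv2.INTER_CUBIC) for u,v in [tuple(proj(c,[x,y,.03])[0].astype(int)) for x,y in((.4571,-.0751),(.6217,.1416),(.357,-.302),(.5418,-.4196))]]))
E
```

```text
196 53
387 180
153 243
310 282
60.0083
```

View pics/o.png

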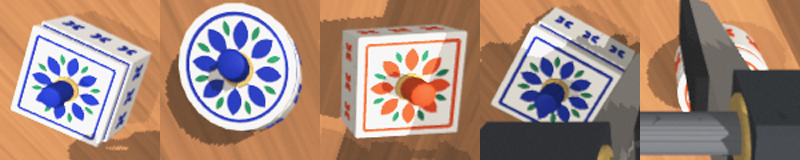

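View pics/s5.png

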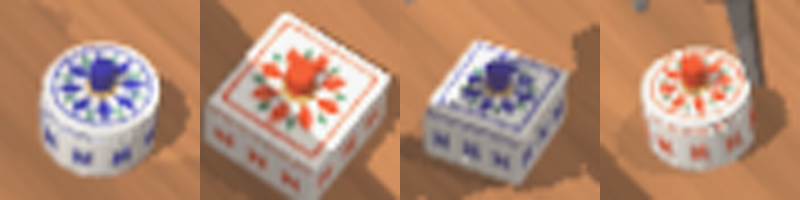

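```bash
python3 - <<'E'
from h import *
p=np.array(bot.current_ee_pos());bot.line_to([p[0],p[1],.22]);bot.hold(.3)
print(np.round(bot.current_contact_force(),2),bot.current_clock());bot.job_done()
E
```

```text
[-0.32  0.36 -0.14] 60.9083
the job is handed in; nothing more can be done
```

All four lids are on their matching boxes, and I handed the job in at about 61 s with the arm clear of everything.

- **Method:** I found the lids and boxes in the top view, refined their positions with the wrist camera, and gripped each lid by its knob. I lowered the lids in small steps while watching the wrist force.
- **Final checks:** In the wrist views each lid's border line measured its correct size at the closed height (64.4–66.5 mm). Where I could see the seams, from the side and in the scene view, they were closed. The tumbler and chisel look undisturbed.
- **Off centre:** The lids sit 1–2 mm off their boxes' measured centres. The blue square lid is about 3.3 mm off, which is inside its 5 mm clearance and it looks flat.
- **Released early:** Force noise made me let go of two lids too soon. The round blue lid was released about 1.2 mm above home and the square red about 3.5 mm above. Both settled home. The other two were released at about 0.4 mm, after contact showed on the wrist force.
- **Check that failed:** I tried to confirm the lid heights by measuring the border lines in the scene camera, but the lines were too thin to pick out. I relied on the close-up views there instead. The close-up of the round red lid was blocked by the gripper, so it rests on the overhead wrist view and the scene view.

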